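# Warm the cold resin bottle

### The job

The resin has gone thick in the cold: take the white screw-cap bottle that stands at the front of the table beside the warmer and set it down gently, upright, on the warmer's plate inside the raised rim. Then turn the heat knob clockwise until it clicks into the two-dot mark and let it go, and only after that flip the power toggle up the panel to on. Leave the mixing cup and the mug standing where they are.

Things in the scene. Friction and masses are not known exactly. Their poses are not given: they have to be found in the camera images.
- warmer: Resin warmer fixed on the table, its panel turned to the front right: white box 200 mm deep (x), 220 mm wide (y), 72 mm high at the back. Origin: centre of its underside; own +x from panel to back, z up. Its panel slopes 30 degrees from level: 22 mm high at x = -100 mm, 72 mm high at x = -13 mm, facing up and to own -x. On it the heat knob (left, own +y) and the power toggle (right).
- plate (a point): Centre of the upper face of the warming plate, a level round aluminium plate on top of the warmer, 76 mm above the table. A steel rim stands round it, inner diameter 80 mm, outer 88 mm, 6 mm higher than the plate's face.
- resin_bottle: Loose white plastic bottle with a blue screw cap, 0.3 to 0.55 kg, standing at the front of the table left or right of the warmer (a like bottle far back by the wall is not meant). Round body 60 mm in diameter, sides straight to about 110 mm; cap 32 mm in diameter from 126 to 141 mm height. Origin: centre of its underside, z up along the bottle.
- heat_knob (a joint): Angle of the heat knob (rad), growing clockwise facing the panel. Sprung clicks at 0 (off, ring mark), 0.698 (one dot), 1.396 (two dots), 2.094 (three dots, stop just after); a sprung ball pulls it into the nearer one. Starts at off, at one dot, or left between them. About 0.2 N m takes it over a click. The off mark lies 60 degrees left of straight up the panel.
- knob_grip (a point): Grip point on the knob's axis, 21 mm out from the panel. Axes turn with the knob: z out of the panel along the knob's axis, x along the bar to its pointer end (white line). Black bar 50 mm long, 14 mm wide, flat sides from 8 to 31 mm out from the panel, on a round skirt 53 mm in diameter; nothing else stands up within 75 mm of the axis.
- power_toggle (a joint): Angle of the power toggle (rad): 0 is off (lever leans down the panel, to its front edge), 0.88 is on (leans up the panel, 25 degrees either side of square); a sprung ball throws it over past the middle (0.44). About 3 N at the tip flips it.
- toggle_tip (a point): Point on the axis of the toggle's steel bat lever, 33 mm from its pivot, 7 mm short of its end. Lever 9 mm thick at the root, 14 mm near the tip; pivot 7 mm out from the panel. Axes turn with the lever: y along the hinge, to the left across the panel; at off, z points square out of the panel and x up it (they turn about y by the joint's value).
- mixing_cup: Bystander: clear plastic measuring cup with a stirring stick in it, 67 mm in diameter, 108 mm high with the stick, loose. Origin: centre of its underside.
- mug: Bystander: white mug, 89 x 125 x 110 mm with its handle, loose. Origin: centre of its underside.
Not all that is in view belongs to the job. Several things look just like the resin_bottle: the one meant starts farthest from the robot's base.

How it is judged:
By the outcome, as a careful person would: the job done as asked, in the order asked, and still so for the second after the job is handed in, with the robot touching nothing.
It also fails if it takes over 61 s, if anything falls off the work surface, if the arm or the gripper's body presses on something with over 40 N, if the wrist force passes 120 N, or if a joint passes its speed limit or range.

### The arm

A 6-joint arm with a two-finger parallel gripper is mounted at the origin on a cart in front of the work surface, level with it; the furniture and walls round the work are solid. World frame = base frame: x ahead of the robot, y to its left, z up, the work surface at z = 0. Lengths are in m, angles in rad, forces in N, time in s.
With the tool pointing down it reaches from about 0.375 to 0.9 m from the base axis. Payload 3.1 kg.
Tool frame: the origin (TCP) lies midway between the tips of the shut fingers; the grasp point (between the pads) lies 19 mm behind it; z points along the fingers, y is the line along which they close (so a half turn about z gives the same grasp; the last joint's range is limited). The gripper opens to 85 mm and grips with 20 to 120 N. Pads are 22 mm wide; open, the fingers measure 114 mm over their backs; the gripper's body (76 mm by 85 mm) begins 54 mm behind the grasp point. The pads swing forward as they close: fully open they stand 13 mm farther back than shut.
Start: joints at [-1.379, 0.527, 1.433, -0, 1.181, -0.178], TCP at [0.226, -0.582, 0.193] pointing down, gripper open.
Joint ranges: [-3.08, 3.08], [-0.75, 2.2], [0.22, 2.44], [-1.43, 4.57], [0, 2.65], [-2.85, 2.85]. Speed limits (rad/s): [2.79, 2.79, 3.14, 3.14, 3.14, 3.14].

### API

Orientations are given as a unit quaternion [w, x, y, z].
In Python, from plant import ctrl, read_camera, hand_in, finder gives the robot as it stands.
- The arm moves only by the tool arm_command, never from a script. Its argument "commands" is a list of rows, each a list of 7 numbers: the turn, a rotation vector about the tool's x, y, z in degrees, then the shift along the tool's x, y, z in mm, then the opening, from 0 (shut) to 1 (fully open). A call has 1 to 10 rows; each row shifts and turns the commanded pose from where the row before left it, along the tool's axes as they then stand; what a row does not reach is not made up. A row lasts 1/12 s, in which the tool goes at most 41.7 mm and 7.16 degrees, less where a joint would pass 70% of its speed; a pose out of reach is approached as far as the arm can. A call is refused whole if a number of a shift passes 41.7 or a number of a turn 7.16, either way. A call with a gripper value outside its range is refused whole. The fingers move at their own pace and stop on an object; "squeeze" is the grip in N (left out, the last holds). Time passes only in rows, so rows that do not move let the fingers close. It gives the time, the measured TCP pose, the force, the opening and the grip force at its end, in the units of the state.
- ctrl.read_state(): the state, without advancing time (a new reading comes with each control period).
- read_camera(name): name is "side" or "top"; returns a dict with "pixels" (384x512x3 uint8, blue, green, red), "camera_matrix" (3x3 intrinsics, pixels), "R" (3x3) and "t" (3): a world point X has camera coordinates R X + t. Camera axes: x right, y down, z forward; pixel columns grow to the right and rows downward; lengths in m; the calibration is good to about 2 mm. A picture is of the moment at which its call begins. There is no depth.
- hand_in(): hands the job in; it is judged then, once.
Trained networks look in a picture, given as the dict that the camera call returned (one of the last four; its "shot" number tells which), for a name from the list of things; names that differ only in an ending like _2 or _b are one class to them, and where a whole thing is asked for, a point or a joint stands for the part that bears it (a point fixed in the world has none). Each returns a list of dicts, best first, with "p" (0 to 1); they miss things now and then, are a little off and sometimes report something else, mostly with a low value. They report only what shows in the picture. A call takes as long as a camera call. They do not tell look-alikes from the thing itself.
- finder.cut_out(thing, picture): "pixels" (384x512 bool, what is visible of it) and "rect" ([left, top, right, bottom] in pixels, round what is visible of it).
The state is a dict: "clock": time; "qpos": joint angles; "qvel": joint speeds; "joint_efforts": joint torques, N m; "eef_pos": TCP position; "tool_rot": TCP orientation; "force": force on the tool from outside, world axes, zero at the start; "wrist_torque": the same for the moment, N m; "grip_width": finger opening in m; "finger_force": force on a finger pad.
Only numpy, scipy, OpenCV 4.12 (cv2) and the standard library are available. Lean on these libraries where they do the work, as an engineer would, in place of code of your own. Each camera call takes 0.05 s, during which the arm holds its last target. There are 200 camera calls.

## Working session

There is one attempt and no reset: what is moved stays moved. The work goes in short steps, Python scripts to look and compute and a tool call to move; the robot and the scene stay as the last step left them, time stands still between calls to the robot, and variables do not carry over. Pictures are saved under pics/ and viewed, at most 10 in all, crops included, and the job is handed in when it is done.

Besides the shell and the picture viewer there is one more tool, called after "Emit:" as name(argument=value, ...) on one line, values as JSON. arm_command: Moves the arm, as the interface text tells. Its arguments: {"type":"object","properties":{"commands":{"type":"array","items":{"type":"array","items":{"type":"number"}}},"squeeze":{"type":"number"}},"required":["commands"]}

```bash
mkdir -p pics; ls; cat > h.py <<'E'
import numpy as np, cv2
from plant import ctrl, read_camera, hand_in, finder
E
python3 - <<'E'
from h import *
s=ctrl.read_state(); print({k:np.round(v,3) for k,v in s.items()})
P={n:read_camera(n) for n in("side","top")}
cv2.imwrite("pics/a.png",np.vstack([P["side"]["pixels"],P["top"]["pixels"]])[:, :])
im=np.hstack([cv2.resize(P[n]["pixels"],(400,300)) for n in P]); 
for n in P:
  cv2.imwrite(f"pics/{n}0.png",cv2.resize(P[n]["pixels"],(800,600),interpolation=cv2.INTER_CUBIC))
  print(n,P[n]["camera_matrix"].tolist(),np.round(P[n]["R"],3).tolist(),np.round(P[n]["t"],3).tolist(), "C",np.round(-P[n]["R"].T@P[n]["t"],3))
  for th in["warmer","resin_bottle","heat_knob","power_toggle","mixing_cup","mug"]:
    print(th,[(round(float(d["p"]),2),[int(v) for v in d["rect"]]) for d in finder.cut_out(th,P[n])])
E
```

```text
pics
{'clock': np.float64(0.0), 'qpos': array([-1.379,  0.528,  1.434, -0.   ,  1.181, -0.179]), 'qvel': array([ 0.002, -0.   ,  0.   , -0.   , -0.001,  0.   ]), 'joint_efforts': array([ 0.0000e+00, -4.4234e+01, -1.7803e+01, -0.0000e+00,  9.0000e-03,
        0.0000e+00]), 'eef_pos': array([ 0.226, -0.582,  0.192]), 'tool_rot': array([-0.001,  0.983,  0.184, -0.   ]), 'force': array([ 0.314, -0.167,  0.983]), 'wrist_torque': array([-0.003, -0.031, -0.007]), 'finger_force': np.float64(0.0), 'grip_width': np.float64(0.085)}
side [[400.8780351055998, 0.0, 256.63753712863365], [0.0, 400.8780351055998, 187.4736107810536], [0.0, 0.0, 1.0]] [[-0.998, -0.067, 0.003], [-0.046, 0.653, -0.756], [0.049, -0.754, -0.655]] [0.549, 0.079, 1.263] C [0.49  0.938 0.885]
warmer [(0.98, [183, 169, 278, 245])]
resin_bottle [(0.89, [310, 151, 329, 193]), (0.86, [274, 115, 295, 152]), (0.73, [297, 131, 318, 173]), (0.67, [306, 121, 320, 147])]
heat_knob [(0.59, [248, 186, 264, 200])]
power_toggle [(0.47, [233, 170, 239, 179])]
mixing_cup [(0.64, [271, 259, 298, 293])]
mug [(0.65, [161, 232, 212, 286])]
top [[479.23420602356254, 0.0, 250.56701704925516], [0.0, 479.23420602356254, 192.23489725392378], [0.0, 0.0, 1.0]] [[-0.212, -0.977, 0.002], [-0.926, 0.2, -0.321], [0.314, -0.07, -0.947]] [0.108, 0.537, 1.477] C [0.056 0.102 1.571]
warmer [(0.77, [189, 142, 268, 220])]
resin_bottle [(0.5, [331, 191, 356, 207])]
heat_knob [(0.58, [236, 192, 253, 205])]
power_toggle []
mixing_cup [(0.79, [150, 228, 168, 254])]
mug [(0.55, [146, 153, 178, 189])]
```

View pics/side0.png

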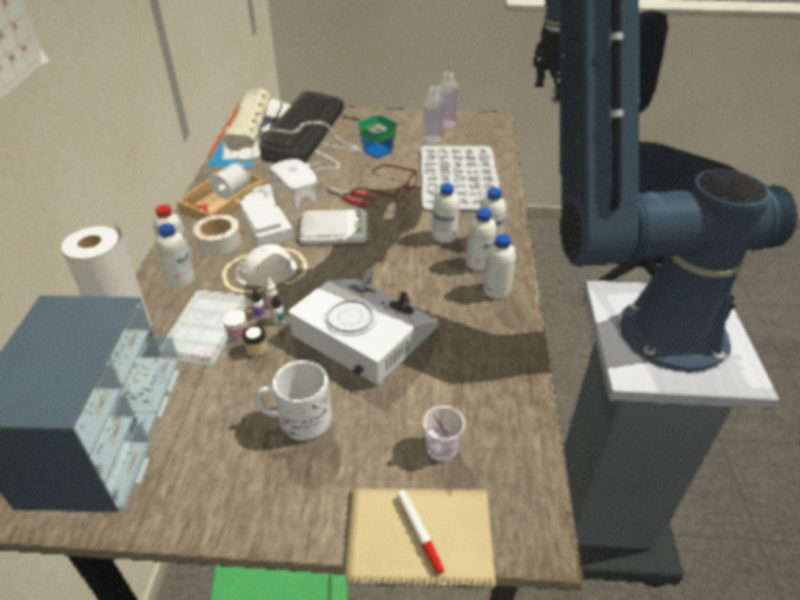

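View pics/top0.png

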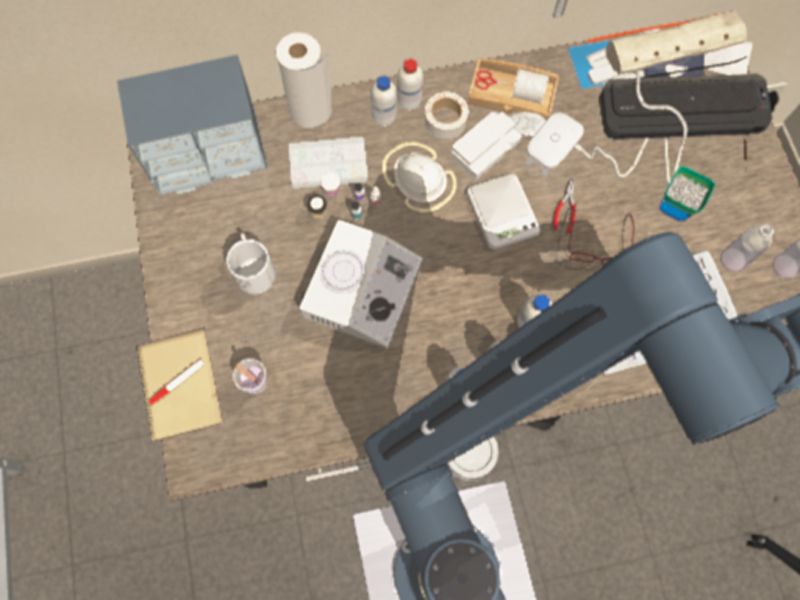

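Side view (800x600): four like bottles stand at the front right, with caps at (446,189), (494,194), (484,215) and (503,240). A fifth is far back at (168,230) by the wall. The warmer's plate is at (348,317), knob at (402,300), cup at (443,430) and mug at (302,400). Top view: plate (343,270), knob (380,308), toggle (397,265), and one bottle cap at (542,303); the arm hides the other bottles. I'll measure each bottle's distance from the base and make one enlarged crop.

```bash
cat >> h.py <<'E'
def ray(P,uv):
    C=-P["R"].T@P["t"]; d=P["R"].T@np.linalg.inv(P["camera_matrix"])@[uv[0],uv[1],1.]; return C,d
def onz(P,uv,z):
    C,d=ray(P,uv); return C+d*(z-C[2])/d[2]
def tri(obs):
    A=np.zeros((3,3));b=np.zeros(3)
    for P,uv in obs:
        C,d=ray(P,uv); d/=np.linalg.norm(d); M=np.eye(3)-np.outer(d,d); A+=M;b+=M@C
    X=np.linalg.solve(A,b); 
    return X,[np.round(proj(P,X)-uv,1) for P,uv in obs]
def proj(P,X):
    x=P["camera_matrix"]@(P["R"]@X+P["t"]); return x[:2]/x[2]
def blue(P,n=0):
    hsv=cv2.cvtColor(P["pixels"],cv2.COLOR_BGR2HSV)
    m=cv2.inRange(hsv,(105,140,60),(125,255,255))
    k,l,st,c=cv2.connectedComponentsWithStats(m); return [(c[i],st[i]) for i in range(1,k) if 10<st[i][4]<200]
E
python3 - <<'E'
from h import *
P={n:read_camera(n) for n in("side","top")}
for n in P:
  for c,st in blue(P[n]): 
    X=onz(P[n],c,.135); print(n,np.round(c,1),st[4],np.round(X,3),round(np.hypot(*X[:2]),3))
for d in finder.cut_out("resin_bottle",P["side"]):
  r=d["rect"]; print(r, np.round(onz(P["side"],((r[0]+r[2])/2,r[3]-3),0.0),3))
a=P["side"]["pixels"][108:208,260:340]; b=P["side"]["pixels"][165:250,175:285]; c=P["top"]["pixels"][135:225,185:275]
f=lambda x:cv2.resize(x,(400,300),interpolation=cv2.INTER_CUBIC)
z=lambda x,w,h:cv2.resize(x,(w,h),interpolation=cv2.INTER_CUBIC)
cv2.imwrite("pics/c.png",np.hstack([np.vstack([z(a,240,300),np.zeros((300,240,3),np.uint8)]),np.vstack([z(b,388,300),z(c,300,300)[:,:],][:1]+[np.hstack([z(c,300,300),np.zeros((300,88,3),np.uint8)])])]))
E
```

```text
side [246.3  95.4] 18 [ 0.622 -0.47   0.135] 0.779
side [285.6 120. ] 25 [ 0.467 -0.299  0.135] 0.555
side [316.2 122.9] 29 [ 0.36  -0.287  0.135] 0.46
side [309.4 136.4] 37 [ 0.386 -0.2    0.135] 0.435
side [105.9 146.1] 33 [ 1.046 -0.096  0.135] 1.051
side [321.5 153.4] 45 [ 0.351 -0.106  0.135] 0.367
top [245.1  52.4] 36 [ 1.043 -0.096  0.135] 1.047
top [346.4 193.4] 64 [ 0.464 -0.3    0.135] 0.553
[275.6, 116.3, 296.5, 157.2] [ 0.459 -0.279  0.   ]
[300.4, 132.7, 317.7, 176.2] [ 0.376 -0.172 -0.   ]
[308.1, 149.8, 329.9, 191.0] [ 0.346 -0.094  0.   ]
[308.0, 121.9, 323.4, 148.9] [ 0.346 -0.341  0.   ]
```

View pics/c.png

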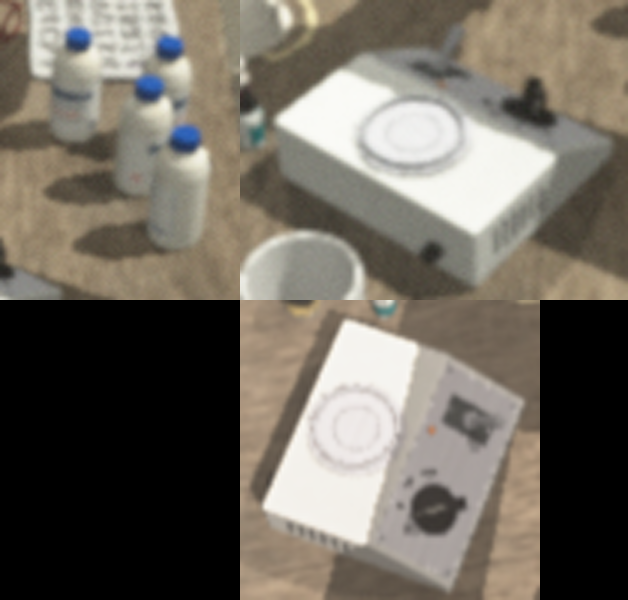

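The crop shows the bottle at side pixel (285,120). It stands alone, leftmost in the group, 0.555 m from the base; the others are at 0.46, 0.435 and 0.367 m. So this is the one meant, as it is the farthest of the front bottles. Next I'll fit the warmer pose from its corners and rectify the panel.

```bash
cat >> h.py <<'E'
def Tw(p):
    c,s=np.cos(p[2]),np.sin(p[2]); return np.array([[c,-s,0],[s,c,0],[0,0,1]]),np.array([p[0],p[1],0])
def w2(p,X): R,t=Tw(p); return R@np.asarray(X,float)+t
a30=np.pi/6
UP=np.array([np.cos(a30),0,np.sin(a30)]); OUT=np.array([-np.sin(a30),0,np.cos(a30)]); LEFT=np.array([0,1.,0])
PC=np.array([-.0565,0,.047])  # panel middle (own)
E
python3 - <<'E'
from h import *
from scipy.optimize import least_squares
P={n:read_camera(n) for n in("side","top")}
obs=[("top",(.1,-.11,.072),(216.5,141)),("top",(.1,.11,.072),(192.5,197.1)),("top",(-.1,-.11,.022),(269.9,165.6)),("top",(-.1,.11,.022),(248,221.4)),("top",(-.013,-.11,.072),(238.4,148.5)),("top",(-.013,.11,.072),(222.5,208.5)),
("side",(.1,-.11,.072),(186.3,199)),("side",(.1,.11,.072),(240.8,231.6)),("side",(-.013,-.11,.072),(206.2,184.8)),("side",(-.013,.11,.072),(263.7,208.4)),("side",(-.1,.11,.022),(279.9,206.1))]
f=lambda p:np.concatenate([proj(P[n],w2(p,X))-uv for n,X,uv in obs])
r=least_squares(f,[.55,.1,.5],loss="soft_l1"); p=r.x; print(p,np.round(f(p).reshape(-1,2),1).tolist())
np.save("w.npy",p)
# plate
s=400/512
pl,e=tri([(P["side"],np.array([175+(412-240)/3.527,165+132/3.527])),(P["top"],np.array([185+(355-240)/3.333,135+(427-300)/3.333]))]); 
R,t=Tw(p); print("plate",pl,e,"own",R.T@(pl-t))
rows=[]
for n in P:
  row=[]
  for h in (0,.031):
    dst=[];src=[]
    for u,v in((-.06,-.11),(-.06,.11),(.06,-.11),(.06,.11)):  # u up, v left
      src.append(proj(P[n],w2(p,PC+u*UP+v*LEFT+h*OUT))); dst.append((198-v*1800,110-u*1800))
    H=cv2.getPerspectiveTransform(np.float32(src),np.float32(dst))
    im=cv2.warpPerspective(P[n]["pixels"],H,(396,220),flags=cv2.INTER_CUBIC)
    row.append(im)
  rows.append(np.hstack(row))
cv2.imwrite("pics/d.png",np.vstack(rows))
E
```

```text
[0.61859747 0.04443689 1.00407498] [[-1.5, -1.5], [-2.1, -0.4], [-0.5, -1.8], [-0.6, -0.4], [7.5, 1.5], [-0.1, -0.5], [-2.8, 0.2], [0.6, -0.2], [2.4, -5.0], [1.5, 0.0], [1.1, -1.6]]
plate [0.64129602 0.07814506 0.07392803] [array([0.4, 0.2]), array([-0. , -0.4])] own [ 0.04062457 -0.00105312  0.07392803]
```

View pics/d.png

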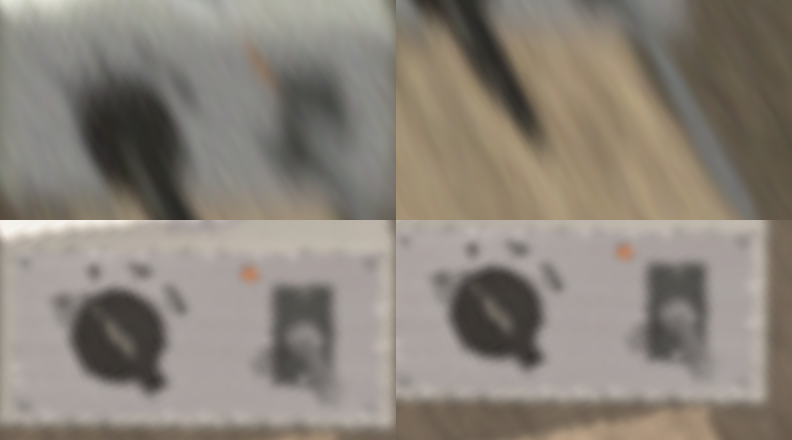

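The rectified panel (bottom row, top camera) shows the knob skirt at (118,335), with the pointer line running up-left about 38° left of up, so it sits between off (ring, 64,300) and one dot (95,272). Two dots are at (140,270). The toggle housing is at (303,335) with the lever leaning down. The knob therefore needs about 58° clockwise.

```bash
cat >> h.py <<'E'
from scipy.spatial.transform import Rotation as Ro
def cur():
    s=ctrl.read_state(); q=s["tool_rot"]; return s,np.array(s["eef_pos"]),Ro.from_quat([q[1],q[2],q[3],q[0]])
def go(pos=None,R=None):
    s,p,r=cur(); pos=p if pos is None else pos
    d=r.inv().apply(np.asarray(pos)-p)*1e3; print("shift mm (tool axes)",np.round(d,1),"rows",round(np.linalg.norm(d)/41.7,1))
    if R is not None:
        v=(r.inv()*R).as_rotvec(degrees=True); print("turn deg",np.round(v,1)); print("shift after turn",np.round(R.inv().apply(np.asarray(pos)-p)*1e3,1))
E
python3 - <<'E'
from h import *
from scipy.optimize import least_squares
P={n:read_camera(n) for n in("side","top")}
obs=[("top",(.1,-.11,.072),(216.5,141)),("top",(.1,.11,.072),(192.5,197.1)),("top",(-.1,-.11,.022),(269.9,165.6)),("top",(-.1,.11,.022),(248,221.4)),("top",(-.013,.11,.072),(222.5,208.5)),
("side",(.1,-.11,.072),(186.3,199)),("side",(.1,.11,.072),(240.8,231.6)),("side",(-.013,.11,.072),(263.7,208.4)),("side",(-.1,.11,.022),(279.9,206.1))]
f=lambda p:np.concatenate([proj(P[n],w2(p,X))-uv for n,X,uv in obs])
r=least_squares(f,[.55,.1,.5],loss="soft_l1"); p=r.x; print(p,np.round(f(p).reshape(-1,2),1).tolist())
np.save("w.npy",p)
cap=[(P[n],min(blue(P[n]),key=lambda c:np.linalg.norm(c[0]-q))[0]) for n,q in (("side",(285.6,120)),("top",(346.4,193.4)))]
B,e=tri(cap); print("bottle cap",B,e)
# plate: rim ellipse by dark rim? report axes
R,t=Tw(p); print("plate own",R.T@(np.array([.6413,.0781,.074])-t))
go([B[0],B[1],.2])
E
```

```text
[0.61633921 0.04301613 0.98809432] [[-0.3, -1.2], [-1.9, -0.5], [0.4, -0.7], [-0.7, 0.4], [-0.1, -0.0], [-2.0, -0.6], [0.6, -0.4], [2.0, 0.1], [1.9, -1.4]]
bottle cap [ 0.46577517 -0.30027506  0.13387122] [array([0.3, 0.1]), array([ 0. , -0.3])]
plate own [ 0.04302976 -0.0015357   0.074     ]
shift mm (tool axes) [ 325.3 -176.3   -7.2] rows 8.9
```

Emit:
arm_command(commands=[[0, 0, 0, 36, -19.6, 0, 1], [0, 0, 0, 36, -19.6, 0, 1], [0, 0, 0, 36, -19.6, 0, 1], [0, 0, 0, 36, -19.6, 0, 1], [0, 0, 0, 36, -19.6, 0, 1], [0, 0, 0, 36, -19.6, 0, 1], [0, 0, 0, 36, -19.6, 0, 1], [0, 0, 0, 36, -19.6, 0, 1], [0, 0, 0, 36, -19.6, 0, 1], [0, 0, 0, 0, 0, 0, 1]])

```text
clock: 1.88
eef_pos: [0.4683, -0.2945, 0.193]
tool_rot: [-0.001, 0.982, 0.188, 0.001]
force: [-0.5, -1.0, -0.1]
grip_width: 0.0851
finger_force: 0.0
```

```bash
python3 - <<'E'
from h import *
P={n:read_camera(n) for n in("side","top")}
cv2.imwrite("pics/e.png",np.vstack([np.hstack([cv2.resize(P["side"]["pixels"][60:210,230:350],(400,500)),cv2.resize(P["top"]["pixels"][100:250,290:410],(400,500))])]))
for n in P: print(n,[np.round(c[0],1) for c in blue(P[n])])
go([.4658,-.3003,.076])
E
```

```text
side [array([285.7, 120. ]), array([316.3, 122.9]), array([309.4, 136.5]), array([106.1, 146.1]), array([321.7, 153.3])]
top [array([245.1,  52.5]), array([295.9, 240.4])]
shift mm (tool axes) [ -0.    1.  116.9] rows 2.8
```

View pics/e.png

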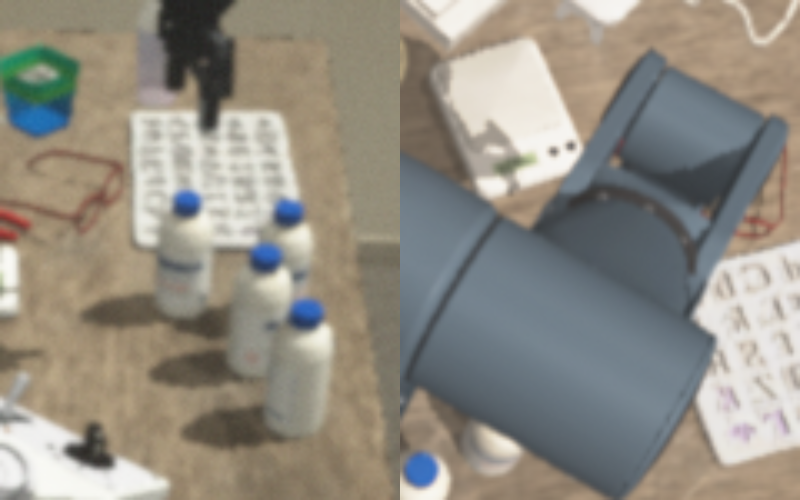

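The side crop shows the open gripper right above the target cap (285,120), clear of the three neighbours. The top view is hidden by the arm. Descending.

Emit:
arm_command(commands=[[0, 0, 0, 0, 1, 24, 1], [0, 0, 0, 0, 0, 24, 1], [0, 0, 0, 0, 0, 24, 1], [0, 0, 0, 0, 0, 24, 1], [0, 0, 0, 0, 0, 20, 1], [0, 0, 0, 0, 0, 0, 1], [0, 0, 0, 0, 0, 0, 1]], squeeze=35)

```text
clock: 2.57
eef_pos: [0.4636, -0.3025, 0.0761]
tool_rot: [-0.001, 0.983, 0.183, -0.001]
force: [0.1, -0.4, 0.8]
grip_width: 0.0853
finger_force: 0.0
```

Emit:
arm_command(commands=[[0, 0, 0, 0, 0, 0, 0.3], [0, 0, 0, 0, 0, 0, 0.3], [0, 0, 0, 0, 0, 0, 0.3], [0, 0, 0, 0, 0, 0, 0.3], [0, 0, 0, 0, 0, 0, 0.3], [0, 0, 0, 0, 0, 0, 0.3]], squeeze=35)

```text
clock: 3.07
eef_pos: [0.4657, -0.3028, 0.0786]
tool_rot: [0.002, 0.983, 0.185, 0.001]
force: [-1.7, -0.7, 6.6]
grip_width: 0.0322
finger_force: 29.9
```

Width of 32 mm is not the body's 60 mm, so I'm looking.

```bash
python3 - <<'E'
from h import *
P={n:read_camera(n) for n in("side","top")}
cv2.imwrite("pics/f.png",np.vstack([np.hstack([cv2.resize(P["side"]["pixels"][60:210,230:350],(480,600))])]))
s=ctrl.read_state();print(s["grip_width"],s["finger_force"],s["eef_pos"],s["force"],proj(P["side"],s["eef_pos"]))
E
```

```text
0.03238491850733661 29.789438525281184 [ 0.46571002 -0.30278623  0.07860769] [-1.59789053 -0.3613687   6.65383576] [285.26709109 132.83360395]
```

View pics/f.png

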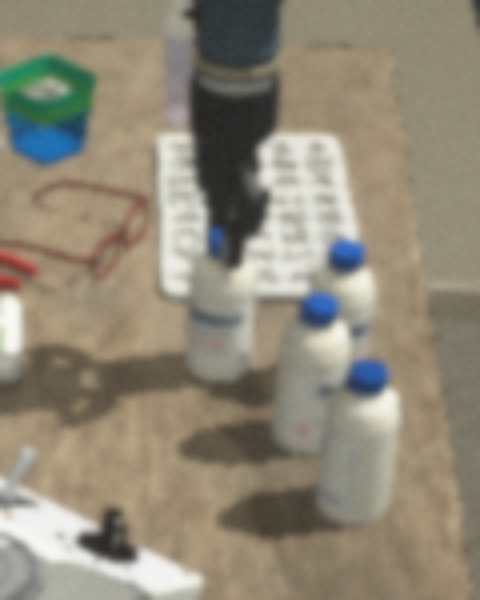

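The crop shows the fingers apparently round the cap (fingertip at about (289,125)), with the bottle still upright. I'll check the fingertip height by projection.

```bash
python3 - <<'E'
from h import *
P=read_camera("side")
n=np.array([-.36,.93,0])
for d in(.0425,.055): print("before",d,[np.round(proj(P,np.array([.4655,-.3003,z])+d*n),1) for z in(.193,.206,.23,.25)])
for d in(.016,.030): print("now",d,[(z,np.round(proj(P,np.array([.4657,-.3028,z])+d*n),1)) for z in(.08,.1,.11,.12,.13)])
for z in(0,.11,.126,.141): print(z,np.round(proj(P,[.4658,-.3003,z]),1))
print([ (np.round(d["p"],2),d["rect"]) for d in finder.cut_out("resin_bottle",P)])
E
```

```text
before 0.0425 [array([291.4, 111.3]), array([291.6, 107.9]), array([292.1, 101.4]), array([292.4,  96. ])]
before 0.055 [array([292.7, 113.1]), array([293. , 109.7]), array([293.4, 103.2]), array([293.8,  97.8])]
now 0.016 [(0.08, array([286.8, 134.8])), (0.1, array([287.1, 130.1])), (0.11, array([287.3, 127.8])), (0.12, array([287.4, 125.4])), (0.13, array([287.6, 122.9]))]
now 0.03 [(0.08, array([288.2, 136.9])), (0.1, array([288.5, 132.2])), (0.11, array([288.7, 129.8])), (0.12, array([288.8, 127.4])), (0.13, array([289., 125.]))]
0 [284.2 150.8]
0.11 [285.7 125.8]
0.126 [285.9 122. ]
0.141 [286.1 118.3]
[(np.float64(0.96), [275.5, 115.5, 293.6, 158.0]), (np.float64(0.79), [306.8, 119.5, 321.9, 150.4]), (np.float64(0.72), [310.5, 149.9, 330.6, 191.3]), (np.float64(0.65), [297.4, 131.8, 317.9, 171.9])]
```

The fingertips sit about 35 mm higher than the reported TCP suggests: they show at z≈0.12 in the picture, and 32 mm is the cap's diameter. I'll open, go 28 mm lower and regrasp while watching width and force.

Emit:
arm_command(commands=[[0, 0, 0, 0, 0, 0, 1], [0, 0, 0, 0, 0, 0, 1], [0, 0, 0, 0, 0, 0, 1], [0, 0, 0, 0, 0, 0, 1], [0, 0, 0, 0, 0, 0, 1], [0, 0, 0, 0, 0, 0, 1]])

```text
clock: 3.77
eef_pos: [0.4649, -0.3015, 0.0766]
tool_rot: [-0.0, 0.983, 0.184, -0.0]
force: [0.4, -0.4, -0.4]
grip_width: 0.0854
finger_force: 0.0
```

Emit:
arm_command(commands=[[0, 0, 0, 0, 0, 7, 1], [0, 0, 0, 0, 0, 7, 1], [0, 0, 0, 0, 0, 7, 1], [0, 0, 0, 0, 0, 7, 1], [0, 0, 0, 0, 0, 0, 1], [0, 0, 0, 0, 0, 0, 1]])

```text
clock: 4.27
eef_pos: [0.4644, -0.3012, 0.0479]
tool_rot: [-0.001, 0.983, 0.184, -0.001]
force: [-0.7, 0.9, -0.0]
grip_width: 0.0853
finger_force: 0.0
```

```bash
python3 - <<'E'
from h import *
P={n:read_camera(n) for n in("side","top")}
s=ctrl.read_state();print(s["grip_width"],s["finger_force"],s["eef_pos"],s["force"],[np.round(c[0],1) for c in blue(P["side"])])
print([ (np.round(d["p"],2),d["rect"]) for d in finder.cut_out("resin_bottle",P["side"])][:2])
a=P["side"]["pixels"][85:165,250:330]
cv2.imwrite("pics/g.png",cv2.resize(a,(560,560),interpolation=cv2.INTER_CUBIC))
E
```

```text
0.08554247539437154 0.0 [ 0.46498844 -0.30166612  0.04869917] [ 0.24723447 -0.58197411 -0.34408529] [array([316.1, 123. ]), array([309.4, 136.4]), array([106.2, 146.1]), array([321.6, 153.4])]
[(np.float64(0.94), [274.3, 118.0, 296.1, 158.4]), (np.float64(0.8), [308.3, 123.1, 321.4, 146.4])]
```

View pics/g.png

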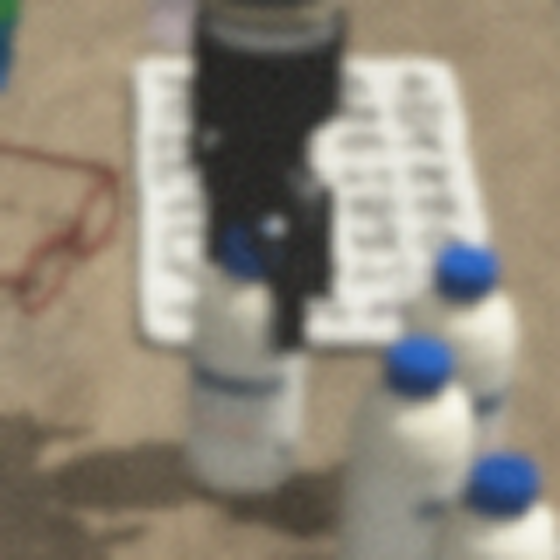

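Gripper straddles the bottle; the near fingertip at about (291,134) gives z≈0.10, just below the shoulder. There is room to go 14 mm lower before closing.

Emit:
arm_command(commands=[[0, 0, 0, 0, 0, 7, 1], [0, 0, 0, 0, 0, 7, 1], [0, 0, 0, 0, 0, 0, 1], [0, 0, 0, 0, 0, 0, 0.5], [0, 0, 0, 0, 0, 0, 0.5], [0, 0, 0, 0, 0, 0, 0.5], [0, 0, 0, 0, 0, 0, 0.5], [0, 0, 0, 0, 0, 0, 0.5], [0, 0, 0, 0, 0, 0, 0.5]], squeeze=40)

```text
clock: 5.17
eef_pos: [0.4649, -0.3016, 0.0351]
tool_rot: [0.0, 0.983, 0.184, 0.0]
force: [-1.4, 0.6, 3.2]
grip_width: 0.0577
finger_force: 43.4
```

Emit:
arm_command(commands=[[0, 0, 0, 0, 0, -4, 0.5], [0, 0, 0, 0, 0, -10, 0.5], [0, 0, 0, 0, 0, -20, 0.5], [0, 0, 0, 0, 0, -25, 0.5], [0, 0, 0, 0, 0, -25, 0.5], [0, 0, 0, 0, 0, -25, 0.5], [0, 0, 0, 0, 0, -25, 0.5], [0, 0, 0, 0, 0, -16, 0.5], [0, 0, 0, 0, 0, 0, 0.5]])

```text
clock: 5.92
eef_pos: [0.4669, -0.3034, 0.189]
tool_rot: [0.004, 0.983, 0.184, 0.002]
force: [0.1, 0.0, -2.7]
grip_width: 0.0577
finger_force: 44.1
```

```bash
python3 - <<'E'
from h import *
P=read_camera("side")
s=ctrl.read_state();print(s["grip_width"],s["finger_force"],s["eef_pos"],s["force"])
for d in finder.cut_out("resin_bottle",P): print(np.round(d["p"],2),d["rect"])
for z in (.1,.12,.14,.15,.16): print(z,proj(P,[s["eef_pos"][0],s["eef_pos"][1]+.03,z]))
go([.641,.078,.19])
E
```

```text
0.05777424398587032 44.13121021119878 [ 0.46582103 -0.30240812  0.18679842] [ 0.07376956 -0.08437433 -3.68740538]
0.94 [275.5, 77.7, 295.6, 119.3]
0.77 [295.8, 128.9, 318.5, 174.2]
0.6 [309.4, 151.0, 332.3, 192.2]
0.51 [307.3, 120.6, 318.8, 147.0]
0.1 [285.42441672 132.44786863]
0.12 [285.7086524  127.64794536]
0.14 [285.99820522 122.75823101]
0.15 [286.1450224  120.27891111]
0.16 [286.29322578 117.77618222]
shift mm (tool axes) [ 301.8 -289.8   -5. ] rows 10.0
```

Emit:
arm_command(commands=[[0, 0, 0, 12, -12, 0, 0.5], [0, 0, 0, 25, -24, 0, 0.5], [0, 0, 0, 25, -24, 0, 0.5], [0, 0, 0, 25, -24, 0, 0.5], [0, 0, 0, 25, -24, 0, 0.5], [0, 0, 0, 25, -24, 0, 0.5], [0, 0, 0, 25, -24, 0, 0.5], [0, 0, 0, 25, -24, 0, 0.5], [0, 0, 0, 25, -24, 0, 0.5], [0, 0, 0, 25, -24, 0, 0.5]])

```text
clock: 6.85
eef_pos: [0.6019, -0.0012, 0.1822]
tool_rot: [-0.001, 0.983, 0.184, -0.002]
force: [0.4, -1.3, -3.6]
grip_width: 0.0578
finger_force: 44.1
```

Emit:
arm_command(commands=[[0, 0, 0, 22, -21, 0, 0.5], [0, 0, 0, 18, -18, 0, 0.5], [0, 0, 0, 12, -12, 0, 0.5], [0, 0, 0, 8, -8, 0, 0.5], [0, 0, 0, 0, 0, 0, 0.5], [0, 0, 0, 0, 0, 0, 0.5], [0, 0, 0, 0, 0, 0, 0.5]])

```text
clock: 7.43
eef_pos: [0.6367, 0.0723, 0.1838]
tool_rot: [0.0, 0.983, 0.184, -0.001]
force: [-0.1, -1.3, -3.3]
grip_width: 0.0581
finger_force: 44.1
```

```bash
python3 - <<'E'
from h import *
P={n:read_camera(n) for n in("side","top")}
s=ctrl.read_state();print(s["grip_width"],s["finger_force"],s["eef_pos"],s["force"])
for n in P:
  for th in("resin_bottle","warmer"):
    for d in finder.cut_out(th,P[n])[:2]: print(n,th,np.round(d["p"],2),d["rect"])
a=P["side"]["pixels"][110:250,170:290];b=P["top"]["pixels"][60:240,150:300]
cv2.imwrite("pics/i.png",np.hstack([cv2.resize(a,(400,467),interpolation=3),cv2.resize(b,(389,467),interpolation=3)]))
go([.641,.078,.19])
E
```

```text
0.05760018897324553 44.13154827430844 [0.63711062 0.07206012 0.18447696] [ 1.27977558 -0.3099233  -3.15135019]
side resin_bottle 0.97 [298.5, 135.0, 316.3, 172.3]
side resin_bottle 0.85 [308.2, 119.5, 322.6, 145.2]
side warmer 0.75 [183.4, 169.8, 280.4, 246.4]
top resin_bottle 0.94 [334.1, 217.8, 358.7, 246.0]
top resin_bottle 0.93 [285.9, 234.6, 306.0, 261.5]
top warmer 0.78 [241.6, 150.2, 266.2, 188.0]
shift mm (tool axes) [ 5.1 -3.8 -5. ] rows 0.2
```

View pics/i.png

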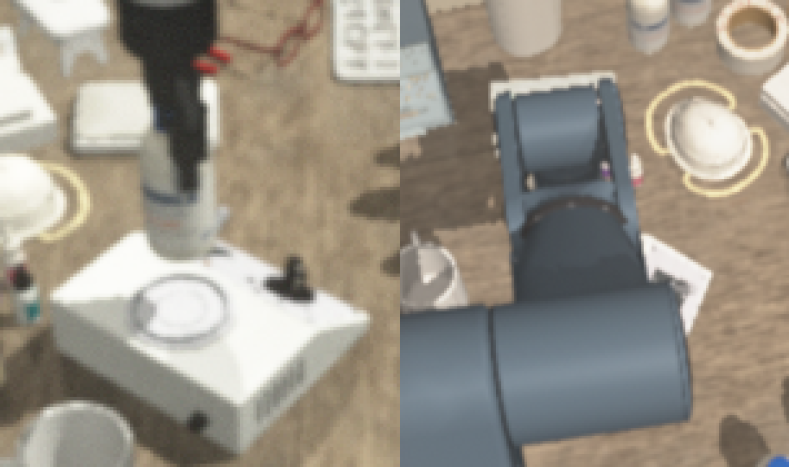

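```bash
python3 - <<'E'
from h import *
P=read_camera("side")
for X in([.6385,.0726,.155],[.6385,.0426+.06,.155],[.6385,.0726,.145],[.641,.078,.076]): print(X,np.round(proj(P,X),1))
m=P["pixels"][160:192,205:245]; g=cv2.cvtColor(m,cv2.COLOR_BGR2HSV)
c=[[int(v) for v in cv2.cvtColor(P["pixels"],cv2.COLOR_BGR2GRAY)[r,205:245:2]] for r in (170,176,182,186)]
print(*c,sep="\n")
E
```

```text
[0.6385, 0.0726, 0.155] [223.9 180.4]
[0.6385, 0.1026, 0.155] [222.6 187.3]
[0.6385, 0.0726, 0.145] [224.1 183.1]
[0.641, 0.078, 0.076] [224.2 202.1]
[154, 160, 161, 152, 126, 118, 109, 96, 100, 102, 118, 131, 171, 198, 197, 158, 148, 147, 150, 143]
[155, 159, 163, 158, 140, 134, 138, 140, 133, 141, 156, 170, 184, 197, 194, 178, 152, 147, 155, 156]
[194, 244, 251, 251, 228, 147, 146, 153, 151, 155, 156, 172, 174, 181, 190, 206, 183, 165, 166, 152]
[252, 252, 251, 251, 251, 244, 197, 158, 150, 145, 149, 158, 168, 160, 167, 171, 173, 207, 235, 225]
```

Bottle is upright with its underside at z≈0.153 and axis nearly over the plate (side crop: bottle base at (182,250), plate centre at (183,308)). A small shift, then down.

Emit:
arm_command(commands=[[0, 0, 0, 4, -4, 5, 0.5], [0, 0, 0, 0, 0, 15, 0.5], [0, 0, 0, 0, 0, 15, 0.5], [0, 0, 0, 0, 0, 14, 0.5], [0, 0, 0, 0, 0, 10, 0.5], [0, 0, 0, 0, 0, 6, 0.5], [0, 0, 0, 0, 0, 0, 0.5], [0, 0, 0, 0, 0, 0, 0.5], [0, 0, 0, 0, 0, 0, 0.5]])

```text
clock: 8.53
eef_pos: [0.6409, 0.0787, 0.1206]
tool_rot: [0.0, 0.983, 0.184, 0.001]
force: [0.3, 0.2, -3.4]
grip_width: 0.0579
finger_force: 44.1
```

```bash
python3 - <<'E'
from h import *
P={n:read_camera(n) for n in("side","top")}
s=ctrl.read_state();print(s["eef_pos"],s["force"])
a=P["side"]["pixels"][130:240,180:270]
cv2.imwrite("pics/j.png",cv2.resize(a,(490,600),interpolation=3))
E
```

```text
[0.64086397 0.07868408 0.12084699] [ 0.04191166 -0.27916182 -3.68258827]
```

View pics/j.png

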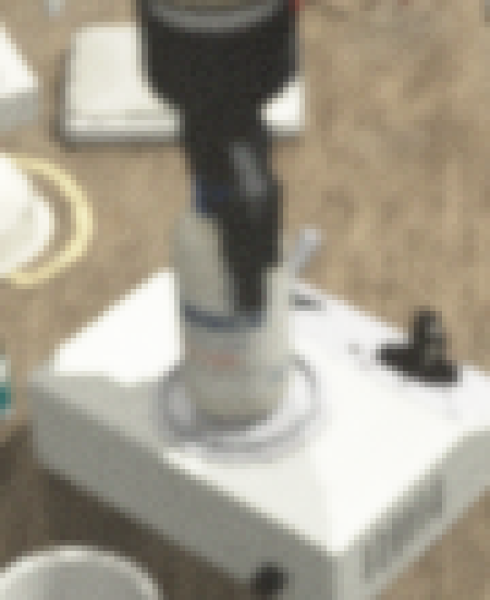

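The side crop shows the bottle hovering about 12 mm over the plate, base at (238,430), centred in the rim ellipse (240,405). Lowering in small steps.

Emit:
arm_command(commands=[[0, 0, 0, 0, 0, 3, 0.5], [0, 0, 0, 0, 0, 3, 0.5], [0, 0, 0, 0, 0, 2, 0.5], [0, 0, 0, 0, 0, 1, 0.5], [0, 0, 0, 0, 0, 0, 0.5], [0, 0, 0, 0, 0, 0, 0.5]])

```text
clock: 9.13
eef_pos: [0.64, 0.0787, 0.1112]
tool_rot: [-0.0, 0.983, 0.184, 0.0]
force: [-1.9, 0.2, 0.2]
grip_width: 0.0577
finger_force: 44.4
```

Emit:
arm_command(commands=[[0, 0, 0, 0, 0, 1, 0.5], [0, 0, 0, 0, 0, 1, 0.5], [0, 0, 0, 0, 0, 0, 0.5]])

```text
clock: 9.38
eef_pos: [0.6405, 0.0789, 0.1112]
tool_rot: [0.0, 0.983, 0.184, 0.001]
force: [-3.6, -0.5, 9.3]
grip_width: 0.0579
finger_force: 45.4
```

Contact at 76 mm above the grasp height, which matches the plate. Easing off, opening and rising.

Emit:
arm_command(commands=[[0, 0, 0, 0, 0, -1.5, 0.5], [0, 0, 0, 0, 0, 0, 0.6], [0, 0, 0, 0, 0, 0, 0.75], [0, 0, 0, 0, 0, 0, 0.9], [0, 0, 0, 0, 0, 0, 1], [0, 0, 0, 0, 0, 0, 1], [0, 0, 0, 0, 0, 0, 1], [0, 0, 0, 0, 0, 0, 1]])

```text
clock: 10.05
eef_pos: [0.64, 0.0786, 0.1101]
tool_rot: [-0.0, 0.983, 0.184, -0.0]
force: [0.0, -0.5, -0.4]
grip_width: 0.0854
finger_force: 0.0
```

Emit:
arm_command(commands=[[0, 0, 0, 0, 0, -10, 1], [0, 0, 0, 0, 0, -25, 1], [0, 0, 0, 0, 0, -35, 1], [0, 0, 0, 0, 0, -35, 1], [0, 0, 0, 0, 0, -35, 1], [0, 0, 0, 0, 0, -20, 1], [0, 0, 0, 0, 0, 0, 1]])

```text
clock: 10.63
eef_pos: [0.6437, 0.0786, 0.2779]
tool_rot: [0.002, 0.983, 0.184, 0.007]
force: [0.6, 0.8, 1.6]
grip_width: 0.0852
finger_force: 0.0
```

```bash
python3 - <<'E'
from h import *
P={n:read_camera(n) for n in("side","top")}
print([ (n,np.round(c[0],1)) for n in P for c in blue(P[n])]); 
for X in([.641,.078,.076+.134],):print(proj(P["side"],X),proj(P["top"],X))
p=np.load("w.npy"); R,t=Tw(p)
th=np.radians(-38) # pointer angle right of up
K=PC+.047*LEFT
bar=np.cos(th)*UP-np.sin(th)*LEFT
z=-OUT
for sg in(1,-1):
  y=sg*np.cross(OUT,bar); x=np.cross(y,z)
  Rt=Ro.from_matrix(R@np.stack([x,y,z],1)); print("knob orient",sg,"x",R@x,"y",R@y,"z",R@z)
  go(w2(p,K+.15*OUT),Rt)
print(ctrl.read_state()["qpos"], w2(p,K))
E
```

```text
[('side', array([316.2, 122.9])), ('side', array([309.4, 136.3])), ('side', array([106.2, 146.2])), ('side', array([321.6, 153.4])), ('side', array([221.1, 166. ])), ('top', array([245.1,  52.5])), ('top', array([322.3, 223.5])), ('top', array([352.1, 225.6])), ('top', array([295.9, 240.5]))]
[221.77536779 166.24594727] [216.94710748 156.88972093]
knob orient 1 x [ 0.13853128 -0.90860819 -0.39400538] y [-0.95137085 -0.01156456 -0.30783074] z [ 0.27514103  0.41748942 -0.8660254 ]
shift mm (tool axes) [-170.    62.2   94.6] rows 4.9
turn deg [ 34.6   0.6 103.9]
shift after turn [127.3 159.6  -5. ]
knob orient -1 x [-0.13853128  0.90860819  0.39400538] y [0.95137085 0.01156456 0.30783074] z [ 0.27514103  0.41748942 -0.8660254 ]
shift mm (tool axes) [-170.    62.2   94.6] rows 4.9
turn deg [ -0.6  32.  -71.6]
shift after turn [-127.3 -159.6   -5. ]
[-5.06312802e-02  4.82034383e-01  1.28451546e+00  1.19110977e-05
  1.37231773e+00  1.14932317e+00] [0.54600427 0.02170308 0.047     ]
```

Bottle stands on the plate: cap at side pixel (221,166), predicted (221.8,166.2). Next I'll go off to the knob side and tilt to the panel normal.

Emit:
arm_command(commands=[[0, 0, 0, -34, 12.4, 0, 1], [0, 0, 0, -34, 12.4, 0, 1], [0, 0, 0, -34, 12.4, 0, 1], [0, 0, 0, -34, 12.4, 0, 0.35], [0, 0, 0, -34, 12.4, 0, 0.35], [0, 2.7, -6, 0, 0, 0, 0.35], [0, 2.7, -6, 0, 0, 0, 0.35], [0, 2.7, -6, 0, 0, 0, 0.35], [0, 2.7, -6, 0, 0, 0, 0.35], [0, 2.7, -6, 0, 0, 0, 0.35]], squeeze=30)

```text
clock: 11.57
eef_pos: [0.5023, -0.0399, 0.2687]
tool_rot: [-0.023, 0.894, 0.433, 0.114]
force: [-1.0, -0.0, -0.0]
grip_width: 0.0302
finger_force: 0.0
```

Emit:
arm_command(commands=[[0, 2.7, -6, 0, 0, 0, 0.35], [0, 2.7, -6, 0, 0, 0, 0.35], [0, 2.7, -6, 0, 0, 0, 0.35], [0, 2.7, -6, 0, 0, 0, 0.35], [0, 2.7, -6, 0, 0, 0, 0.35], [0, 2.7, -6, 0, 0, 0, 0.35], [0, 2.7, -6, 0, 0, 0, 0.35], [0, 0, 0, 0, 0, 0, 0.35], [0, 0, 0, 0, 0, 0, 0.35]])

```text
clock: 12.32
eef_pos: [0.5032, -0.0407, 0.2688]
tool_rot: [-0.05, 0.654, 0.71, 0.256]
force: [0.6, 0.3, 0.8]
grip_width: 0.0297
finger_force: 0.0
```

```bash
cat >> h.py <<'E'
def korient(deg,sg=-1):
    p=np.load("w.npy"); R,t=Tw(p); th=np.radians(deg); bar=np.cos(th)*UP-np.sin(th)*LEFT
    y=sg*np.cross(OUT,bar); return Ro.from_matrix(R@np.stack([np.cross(y,-OUT),y,-OUT],1))
E
python3 - <<'E'
from h import *
p=np.load("w.npy"); print(ctrl.read_state()["qpos"],cur()[1],ctrl.read_state()["grip_width"])
go(w2(p,PC+.047*LEFT+.10*OUT),korient(-38))
E
```

```text
[-0.66542812  0.25468239  1.80542269  0.56446183  1.20753609 -0.98753093] [ 0.50316088 -0.0407197   0.26877682] 0.029689610316388133
shift mm (tool axes) [-38.3 -25.4 129.7] rows 3.3
turn deg [-0.6 -0.7 -0.1]
shift after turn [-36.6 -26.8 129.9]
```

Emit:
arm_command(commands=[[0, 0, 0, -10, -6.5, 32, 0.35], [0, 0, 0, -10, -6.5, 32, 0.35], [0, 0, 0, -9, -6.5, 32, 0.35], [-0.6, -0.7, 0, -9, -6.5, 32, 0.35], [0, 0, 0, 0, 0, 0, 0.35], [0, 0, 0, 0, 0, 0, 0.35]])

```text
clock: 12.82
eef_pos: [0.5173, -0.0188, 0.1357]
tool_rot: [-0.043, 0.654, 0.711, 0.256]
force: [-0.1, -0.0, -0.4]
grip_width: 0.0301
finger_force: 0.0
```

```bash
python3 - <<'E'
from h import *
p=np.load("w.npy")
P={n:read_camera(n) for n in("side","top")}
for n in P: np.save(n+"_hov.npy",P[n]["pixels"])
s,pos,r=cur(); print(pos); go(w2(p,PC+.047*LEFT+.10*OUT),korient(-38))
z=r.apply([0,0,1]);y=r.apply([0,1,0])
im=[]
for n,(a,b) in(("side",(130,225)),("top",(130,200))):
  S=6; img=cv2.resize(P[n]["pixels"][a:a+66 if 0 else a+95,b:b+66],(396,570),interpolation=3)
  def mark(X,c):
    u=(proj(P[n],X)-[b,a]+.5)*6; cv2.circle(img,tuple(int(v) for v in u),3,c,1)
  for sg in(1,-1):
    mark(pos+sg*.015*y-.003*z,(0,0,255)); mark(pos+sg*.015*y-.04*z,(0,255,0)); mark(pos+sg*.015*y-.003*z+[0,0,.037],(255,0,0))
  mark(w2(p,PC+.047*LEFT+.031*OUT),(0,255,255))
  for d in(-.025,.025): 
    R,t=Tw(p);th=np.radians(-38);bar=np.cos(th)*UP-np.sin(th)*LEFT; mark(w2(p,PC+.047*LEFT+.031*OUT+d*bar),(255,0,255))
  im.append(img)
cv2.imwrite("pics/k.png",np.hstack(im))
E
```

```text
[ 0.51962513 -0.02093729  0.13795841]
shift mm (tool axes) [-0.7 -2.4  3.8] rows 0.1
turn deg [0.2 0.1 0.3]
shift after turn [-0.7 -2.4  3.8]
```

View pics/k.png

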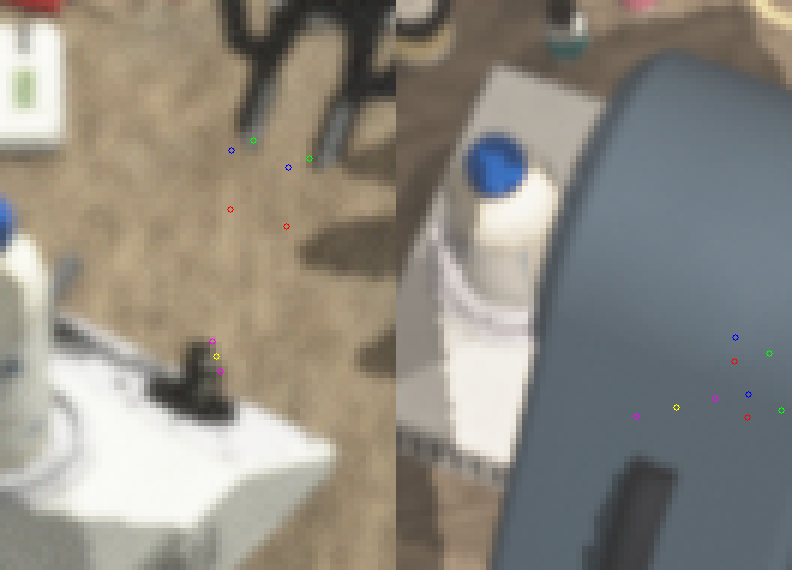

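The side crop shows the two finger ends at (247,135) and (327,168). They match the green marks, so the real finger ends lie about 37–40 mm behind the reported TCP along the tool axis. The knob bar is at (205,370), a little off my prediction, so I'll refine the knob pose by a silhouette fit in both first images.

```bash
cat > fit.py <<'E'
from h import *
from scipy.optimize import minimize
p=np.load("w.npy"); I=cv2.imread("pics/a.png"); IM={"side":I[:384],"top":I[384:]}
P={n:read_camera(n) for n in IM}
box={"side":(243,182,268,205),"top":(232,188,257,210)}
S=8
def cyl(c,r,h0,h1): return [w2(p,c+r*(np.cos(a)*UP+np.sin(a)*LEFT)+h*OUT) for h in(h0,h1) for a in np.linspace(0,6.28,40)]
def model(q,n):
    u,v,th=q[:3]; c=PC+u*UP+v*LEFT; b=np.cos(th)*UP-np.sin(th)*LEFT; k=np.cross(OUT,b)
    pts=[cyl(c,.0265,0,.008),[w2(p,c+i*.025*b+j*.007*k+h*OUT) for i in(-1,1) for j in(-1,1) for h in(.008,.031)]]
    x0,y0,x1,y1=box[n]; m=np.zeros(((y1-y0)*S,(x1-x0)*S),np.float32)
    for s in pts:
        U=np.array([proj(P[n],X) for X in s]); U=(U-[x0,y0]+.5)*S
        cv2.fillConvexPoly(m,cv2.convexHull(np.round(U*16).astype(np.int32)),1.0,shift=4)
    return cv2.resize(cv2.GaussianBlur(m,(0,0),.7*S),(x1-x0,y1-y0),interpolation=cv2.INTER_AREA)
D={n:cv2.cvtColor(IM[n],cv2.COLOR_BGR2GRAY)[box[n][1]:box[n][3],box[n][0]:box[n][2]].astype(np.float32) for n in IM}
def cost(q,names):
    e=0
    for n in names:
        m=model(q,n); A=np.stack([m.ravel(),np.ones(m.size)],1); g=np.minimum(D[n].ravel(),130); co=np.linalg.lstsq(A,g,rcond=None)[0]; e+=((A@co-g)**2).mean()
    return e
for names in(["top"],["side"],["side","top"]):
    best=min((minimize(cost,[0,.047,t],args=(names,),method="Nelder-Mead",options=dict(initial_simplex=np.array([[0,.047,t],[.006,.047,t],[0,.053,t],[0,.047,t+.25]]))) for t in(-1.05,-.65,-.2)),key=lambda r:r.fun)
    print(names,np.round(best.x[:2]*1e3,1),np.degrees(best.x[2]).round(1),best.fun)
print([(d,round(cost([best.x[0],best.x[1],np.radians(d)],["side","top"]),1)) for d in range(-70,10,8)])
E
python3 fit.py
```

```text
['top'] [ 0.6 44. ] -37.6 145.212268664691
['side'] [ 2.5 41.8] -35.7 67.82579251079035
['side', 'top'] [ 1.6 43.1] -36.6 235.61522989263295
[(-70, np.float64(500.2)), (-62, np.float64(438.0)), (-54, np.float64(363.6)), (-46, np.float64(285.0)), (-38, np.float64(237.6)), (-30, np.float64(259.2)), (-22, np.float64(282.7)), (-14, np.float64(330.3)), (-6, np.float64(398.7)), (2, np.float64(464.4))]
```

```bash
cat >> h.py <<'E'
def cur(n=6):
    L=[]
    for i in range(n):
        s=ctrl.read_state(); L.append((s["eef_pos"],np.roll(s["tool_rot"],-1)*np.sign(s["tool_rot"][1]),s["force"])); read_camera("top")
    return s,np.mean([l[0] for l in L],0),Ro.from_quat(np.mean([l[1] for l in L],0))
def kn(o,u=.0016,v=.0431): return w2(np.load("w.npy"),PC+u*UP+v*LEFT+o*OUT)
E
python3 - <<'E'
from h import *
go(kn(.03),korient(-37)); go(kn(-.024),korient(-37))
E
```

```text
shift mm (tool axes) [-1.2  1.1 74.2] rows 1.8
turn deg [0.3 0.1 1.3]
shift after turn [-1.4  1.5 74.2]
shift mm (tool axes) [ -1.5   2.3 127.1] rows 3.0
turn deg [0.2 0.1 1.2]
shift after turn [ -1.5   2.7 127.1]
```

Emit:
arm_command(commands=[[0, 0, 1.2, -1.4, 3, 25, 0.55], [0, 0, 0, 0, 0, 25, 0.55], [0, 0, 0, 0, 0, 25, 0.55], [0, 0, 0, 0, 0, 20, 0.55], [0, 0, 0, 0, 0, 10, 0.55], [0, 0, 0, 0, 0, 0, 0.55], [0, 0, 0, 0, 0, 0, 0.55]])

```text
clock: 14.2
eef_pos: [0.5509, 0.022, 0.0459]
tool_rot: [-0.043, 0.661, 0.704, 0.256]
force: [0.0, 0.9, -0.2]
grip_width: 0.0469
finger_force: 0.0
```

Emit:
arm_command(commands=[[0, 0, 0, 0, 0, 5, 0.55], [0, 0, 0, 0, 0, 5, 0.55], [0, 0, 0, 0, 0, 5, 0.55], [0, 0, 0, 0, 0, 4, 0.55], [0, 0, 0, 0, 0, 4, 0.55], [0, 0, 0, 0, 0, 0, 0.55], [0, 0, 0, 0, 0, 0, 0.55]])

```text
clock: 14.78
eef_pos: [0.5573, 0.0316, 0.026]
tool_rot: [-0.043, 0.661, 0.704, 0.256]
force: [-0.2, -0.2, 1.2]
grip_width: 0.0468
finger_force: 0.0
```

```bash
python3 - <<'E'
from h import *
s=ctrl.read_state(); print(s["force"],s["grip_width"],s["qpos"])
P=read_camera("side"); s,pos,r=cur(); go(kn(-.024),korient(-37))
g=cv2.cvtColor(P["pixels"],cv2.COLOR_BGR2GRAY)[160:206:2,235:285:2]
print("\n".join(" ".join(f"{v:3d}" for v in row) for row in g))
print([ (k,np.round(proj(P,X),1)) for k,X in dict(bar=kn(.031),skirt=kn(.008),tipL=pos-.035*r.apply([0,0,1])+.022*r.apply([0,1,0]),tipR=pos-.035*r.apply([0,0,1])-.022*r.apply([0,1,0])).items()])
E
```

```text
[-0.22728483 -0.16398188  1.19209951] 0.046796597462869224 [-0.46399412  0.71859163  1.9504978   0.97157874  0.64603341 -1.37177335]
shift mm (tool axes) [-0.1 -0.5 -1.1] rows 0.0
turn deg [0.1 0.  0. ]
shift after turn [-0.1 -0.5 -1.1]
164 165 160 159 157 134  57  55  66  87  76  51  45  46  43  47  47  42  44  42  42  39  43  78 134
160 162 165 163 158 130  56  52  82 132 113  55  47  48  45  46  45  43  43  45  43  41  46  86 146
158 161 156 156 152 122  55  69 131 152 136  71  46  42  42  44  43  43  43  43  47  44  46  82 149
158 162 147 142 141 119  58  82 142 150 140  73  48  49  45  46  43  44  45  43  46  45  50  64 107
156 160 150 154 140 109  55  77 135 142 115  58  44  47  44  42  47  41  43  45  45  50  58  74  77
154 150 153 156 144 114  56  83 139 130  70  45  50  51  50  47  42  42  45  46  48  64  84  77  76
146 145 151 157 156 117  55  84 132  85  52  45  80 114 102  83  56  45  50  50  74  84  85  75  64
132 122 146 159 166 127  57  50  66  51  50  79 133 156 157 144 119  80  47  63 106 109  87  51  47
130 128 148 160 159 145 103  62  50  51  71 133 148 155 156 147
[... 869 characters left out ...]
 59  63  48  58  96 104 145 102 122 102 140 150 147 157 159 159 158
181 239 249 248 246 232 216 172  74  51  47  56  71  65 103 119 140 149 161 147 148 161 162 160 157
207 205 244 250 250 246 238 234 195 129  72  60  51  48  68 168 222 194 166 140 144 161 164 159 148
238 204 242 250 250 250 249 243 231 197 189 161 141 134 154 216 237 240 228 185 158 164 158 155 152
240 219 241 249 251 250 250 250 247 239 233 234 235 219 227 230 230 233 236 236 210 182 165 145 147
236 218 236 248 250 251 250 251 250 248 248 246 243 241 230 231 231 230 229 232 233 234 228 157 145
[('bar', array([259.3, 188.4])), ('skirt', array([257. , 195.2])), ('tipL', array([250.3, 192.7])), ('tipR', array([263.8, 196.6]))]
```

Numerically the fingers straddle the bar evenly (columns 249, 259 and 268), with tips about 15–19 mm out. I'll go 3 mm deeper and close.

Emit:
arm_command(commands=[[0, 0, 0, 0, 0, 3, 0.55], [0, 0, 0, 0, 0, 0, 0.35], [0, 0, 0, 0, 0, 0, 0.2], [0, 0, 0, 0, 0, 0, 0.05], [0, 0, 0, 0, 0, 0, 0.05], [0, 0, 0, 0, 0, 0, 0.05], [0, 0, 0, 0, 0, 0, 0.05]], squeeze=30)

```text
clock: 16.02
eef_pos: [0.5575, 0.0328, 0.0234]
tool_rot: [-0.043, 0.661, 0.704, 0.255]
force: [-3.1, -2.0, 4.8]
grip_width: 0.0131
finger_force: 33.6
```

Bar gripped with small side forces. Turning clockwise 57°.

Emit:
arm_command(commands=[[0, 0, 7, 0, 0, 0, 0.05], [0, 0, 7, 0, 0, 0, 0.05], [0, 0, 7, 0, 0, 0, 0.05], [0, 0, 7, 0, 0, 0, 0.05]], squeeze=45)

```text
clock: 16.35
eef_pos: [0.5584, 0.0325, 0.0236]
tool_rot: [-0.104, 0.813, 0.522, 0.237]
force: [-1.9, -1.3, 0.9]
grip_width: 0.0131
finger_force: 46.5
```

```bash
python3 - <<'E'
from h import *
s=ctrl.read_state(); print(s["force"],s["wrist_torque"],s["grip_width"],s["finger_force"],s["qpos"])
go(None,korient(20))
E
```

```text
[-1.85187158 -1.34371406  0.87495698] [-0.32324506  0.3305008   0.14806804] 0.013064676094725194 46.51621699333191 [-0.46091246  0.72382429  1.94930081  0.97807235  0.64180658 -0.88367929]
shift mm (tool axes) [0. 0. 0.] rows 0.0
turn deg [ 0.1 -0.1 29. ]
shift after turn [0. 0. 0.]
```

Emit:
arm_command(commands=[[0, 0, 7, 0, 0, 0, 0.05], [0, 0, 7, 0, 0, 0, 0.05], [0, 0, 7, 0, 0, 0, 0.05], [0, 0, 7, 0, 0, 0, 0.05], [0, 0, 2, 0, 0, 0, 0.05], [0, 0, 0, 0, 0, 0, 0.05], [0, 0, 0, 0, 0, 0, 0.05]])

```text
clock: 17.23
eef_pos: [0.5592, 0.0318, 0.0236]
tool_rot: [-0.16, 0.919, 0.296, 0.203]
force: [2.1, -1.6, -0.4]
grip_width: 0.0128
finger_force: 46.4
```

```bash
python3 - <<'E'
from h import *
s=ctrl.read_state(); print(s["force"],s["wrist_torque"],s["grip_width"],s["finger_force"])
s,pos,r=cur();go(None,korient(20)); z=r.apply([0,0,1]); print("axial torque",s["wrist_torque"]@z)
E
```

```text
[ 2.09694947 -1.63686989 -0.43859643] [-0.62343328  0.1175288  -0.02091131] 0.012760543333935483 46.41143023967743
shift mm (tool axes) [0. 0. 0.] rows 0.0
turn deg [ 0.2 -0.1 -0.9]
shift after turn [0. 0. 0.]
axial torque -0.10767916851634309
```

Emit:
arm_command(commands=[[0, 0, 0, 0, 0, 0, 0.55], [0, 0, 0, 0, 0, 0, 0.55], [0, 0, 0, 0, 0, 0, 0.55], [0, 0, 0, 0, 0, 0, 0.55], [0, 0, 0, 0, 0, -15, 0.55], [0, 0, 0, 0, 0, -30, 0.55], [0, 0, 0, 0, 0, -40, 0.55], [0, 0, 0, 0, 0, -40, 0.55], [0, 0, 0, 0, 0, 0, 0.0], [0, 0, 0, 0, 0, 0, 0.0]])

```text
clock: 18.67
eef_pos: [0.5239, -0.0204, 0.1335]
tool_rot: [-0.16, 0.919, 0.295, 0.204]
force: [0.7, -0.3, -0.5]
grip_width: 0.0236
finger_force: 0.0
```

```bash
cat > fit2.py <<'E'
import fit
from fit import *
fit.IM["side"]=P["side"]["pixels"]; n="side"
D["side"]=cv2.cvtColor(P["side"]["pixels"],cv2.COLOR_BGR2GRAY)[box[n][1]:box[n][3],box[n][0]:box[n][2]].astype(np.float32)
for u,v in((.0016,.0431),(.0025,.0418)): print("NOW side",[(d,round(cost([u,v,np.radians(d)],["side"]),1)) for d in range(-70,71,10)])
E
python3 fit2.py | grep NOW; python3 -c "
from h import *
s=ctrl.read_state();print(s['eef_pos'],s['clock'],s['force'],s['qpos'],s['grip_width'])
p=np.load('w.npy')
print(Ro.identity().as_quat())
# toggle: tool tilt same, x up or so
T=lambda u,o,v=-.055: w2(p,PC+u*UP+v*LEFT+o*OUT)
go(T(-.06,.10),korient(0));go(T(-.06,.10),korient(20))
P=read_camera('side'); print([(d['p'],d['rect']) for d in finder.cut_out('power_toggle',P)])
"
```

```text
NOW side [(-70, np.float64(317.0)), (-60, np.float64(312.1)), (-50, np.float64(344.1)), (-40, np.float64(406.1)), (-30, np.float64(473.7)), (-20, np.float64(416.5)), (-10, np.float64(320.8)), (0, np.float64(259.5)), (10, np.float64(253.1)), (20, np.float64(281.5)), (30, np.float64(314.9)), (40, np.float64(336.6)), (50, np.float64(343.5)), (60, np.float64(333.3)), (70, np.float64(347.0))]
NOW side [(-70, np.float64(324.5)), (-60, np.float64(322.7)), (-50, np.float64(361.6)), (-40, np.float64(424.7)), (-30, np.float64(490.1)), (-20, np.float64(432.9)), (-10, np.float64(340.7)), (0, np.float64(271.4)), (10, np.float64(256.9)), (20, np.float64(282.5)), (30, np.float64(312.6)), (40, np.float64(332.3)), (50, np.float64(340.0)), (60, np.float64(332.0)), (70, np.float64(347.0))]
[ 0.522727   -0.01870417  0.13143658] 18.7667 [-1.32867867 -0.21611369 -0.02266584] [-0.59830076  0.48957295  1.94319475  0.72224285  0.86023916 -0.17288739] 0.008928776074403632
[0. 0. 0. 1.]
shift mm (tool axes) [-22.1 114.9  -4.4] rows 2.8
turn deg [ -0.1  -0.1 -21. ]
shift after turn [-61.8  99.4  -4.3]
shift mm (tool axes) [-22.5 114.2  -3.8] rows 2.8
turn deg [ 0.  -0.1 -1. ]
shift after turn [-24.4 113.8  -3.9]
[]
```

Emit:
arm_command(commands=[[0, 0, -7, 0, 0, -10, 0], [0, 0, -7, 0, 0, -10, 0], [0, 0, -7, 0, 0, 0, 0], [0, 0, 0, -20, 33, 0, 0], [0, 0, 0, -20, 33, 0, 0], [0, 0, 0, -20, 33, 0, 0], [0, 0, 0, 0, 0, 0, 0], [0, 0, 0, 0, 0, 0, 0]])

```text
clock: 20.13
eef_pos: [0.573, -0.1278, 0.1185]
tool_rot: [-0.122, 0.851, 0.457, 0.229]
force: [-0.1, 0.3, -0.8]
grip_width: -0.0001
finger_force: 0.0
```

```bash
python3 fit2.py | grep NOW; python3 - <<'E'
from h import *
p=np.load("w.npy"); I=cv2.imread("pics/a.png")[384:]
P=read_camera("top"); Ps=read_camera("side")
src=[proj(P,w2(p,PC+u*UP+v*LEFT)) for u,v in((-.06,-.11),(-.06,.11),(.06,-.11),(.06,.11))]
dst=[(110-v*1000,60-u*1000) for u,v in((-.06,-.11),(-.06,.11),(.06,-.11),(.06,.11))]
H=cv2.getPerspectiveTransform(np.float32(src),np.float32(dst))
g=cv2.cvtColor(cv2.warpPerspective(I,H,(220,120),flags=1),cv2.COLOR_BGR2GRAY)
for nm,x0,x1 in(("tog",140,200),("knob",30,105)):
  m=g[15:110,x0:x1]<(110 if nm=="tog" else 70); ys,xs=np.nonzero(m); print(nm,"v",110-(xs.min()+x0),110-(xs.max()+x0),"u",60-(ys.min()+15),60-(ys.max()+15),m.sum())
print(g[15:110:5,145:200:4])
gn=cv2.cvtColor(cv2.warpPerspective(P["pixels"],H,(220,120),flags=1),cv2.COLOR_BGR2GRAY); np.save("gn.npy",gn)
print("knob now\n",gn[20:110:5,30:110:5]); print("knob then\n",g[20:110:5,30:110:5])
s,pos,r=cur(); print(pos); go(w2(p,PC-.06*UP-.058*LEFT+.10*OUT),korient(0))
E
```

```text
NOW side [(-70, np.float64(339.0)), (-60, np.float64(334.9)), (-50, np.float64(371.7)), (-40, np.float64(439.1)), (-30, np.float64(512.8)), (-20, np.float64(450.0)), (-10, np.float64(346.6)), (0, np.float64(279.0)), (10, np.float64(270.1)), (20, np.float64(300.5)), (30, np.float64(337.0)), (40, np.float64(361.0)), (50, np.float64(368.6)), (60, np.float64(357.4)), (70, np.float64(372.3))]
NOW side [(-70, np.float64(347.4)), (-60, np.float64(346.5)), (-50, np.float64(390.6)), (-40, np.float64(459.8)), (-30, np.float64(530.6)), (-20, np.float64(468.5)), (-10, np.float64(368.5)), (0, np.float64(292.1)), (10, np.float64(274.9)), (20, np.float64(302.0)), (30, np.float64(334.7)), (40, np.float64(356.2)), (50, np.float64(364.8)), (60, np.float64(356.0)), (70, np.float64(372.3))]
tog v -42 -75 u 27 -25 1276
knob v 65 21 u 21 -28 1339
[[176 173 170 171 176 174 166 165 168 168 166 163 166 169]
 [163 163 162 162 163 164 162 162 162 162 161 161 161 162]
 [156 161 161 161 161 161 162 160 160 160 160 160 161 160]
 [157 158 148 142 139 143 144 137 134 135 146 157 161 161]
 [162 152 123  99  95  97 1
[... 2738 characters left out ...]
8  71 129 160 163]
 [164 164 147  91  59  56  56  58  75  81  63  61  90 145 161 162]
 [165 165 161 121  69  57  56  55  59  64  61  63 110 158 163 163]
 [165 165 165 150 103  66  58  56  55  58  59  62 101 151 163 163]
 [165 165 165 163 148 124  97  83  81  86  75  59  74 134 163 164]
 [166 166 166 167 165 162 155 145 146 142 120  89 100 141 162 164]
 [164 165 165 165 164 165 165 163 164 163 154 139 150 161 163 163]
 [165 164 164 164 164 164 163 163 163 163 163 162 163 165 164 164]
 [170 165 159 163 165 163 159 164 165 165 166 166 167 172 168 166]]
[ 0.57149702 -0.1245596   0.11959941]
shift mm (tool axes) [-2.2  2.2 17. ] rows 0.4
turn deg [ 0.1 -0.1  0.1]
shift after turn [-2.2  2.3 17. ]
```

Emit:
arm_command(commands=[[0, 0, 0, -25, 8, -31, 0], [0, 0, 0, -25, 8, -31, 0], [0, 0, 0, -25, 8, -31, 0], [0, 0, 0, -25, 8, -31, 0], [0, 0, 0, -25, 8, -31, 0], [0, 0, 0, -25, 8, -31, 0], [0, 0, 0, -25, 8, -31, 0], [0, 0, 0, 0, 0, 0, 0]])

```text
clock: 21.6
eef_pos: [0.4744, -0.3834, 0.2217]
tool_rot: [-0.115, 0.852, 0.456, 0.228]
force: [2.2, -0.3, 0.2]
grip_width: -0.0004
finger_force: 0.0
```

```bash
python3 - <<'E'
from h import *
p=np.load("w.npy"); P=read_camera("top"); I=cv2.imread("pics/a.png")[384:]
c=(.001,.044)
q=[(-.06,-.06),(-.06,.06),(.06,-.06),(.06,.06)]
src=[proj(P,w2(p,PC+(c[0]+u)*UP+(c[1]+v)*LEFT+.031*OUT)) for u,v in q]
H=cv2.getPerspectiveTransform(np.float32(src),np.float32([(20-v*500,20-u*500) for u,v in q]))
for im in(I,P["pixels"]):
  g=cv2.cvtColor(cv2.warpPerspective(im,H,(40,40),flags=1),cv2.COLOR_BGR2GRAY)
  print("centre=(col12,row12), 2mm"); print("\n".join(" ".join(f"{v:3d}" for v in r) for r in g[8:40,8:40]))
s,pos,r=cur(2); print(pos,s["qpos"])
E
```

```text
centre=(col12,row12), 2mm
 69  73  72  70  66  63  62  60  61  60  61  61  60  60  60  64  70  88 105 126 143 148 147 138 133 132 143 155 162 165 164 163
 63  68  71  71  70  69  66  62  61  60  61  61  60  60  60  61  64  74  92 113 138 148 155 149 147 149 153 158 162 163 163 163
 60  64  68  71  76  75  73  68  63  61  60  61  61  61  61  60  62  64  82 100 127 146 154 158 157 157 158 160 163 163 163 162
 58  59  64  69  77  83  82  77  68  63  60  61  61  61  61  60  61  63  74  93 118 141 152 160 161 162 162 162 162 162 162 162
 57  57  60  67  77  92  90  86  75  66  62  60  61  60  60  60  60  63  67  87 111 134 152 158 162 163 163 162 162 162 162 163
 57  57  57  65  74  89  96  92  83  73  67  62  61  60  60  60  60  61  67  83 108 130 149 158 163 163 163 163 162 163 163 163
 57  57  56  61  71  84  98  96  93  83  74  68  62  61  60  60  60  60  66  77 103 131 147 160 163 164 164 163 163 163 163 164
 56  57  56  57  67  76  90  98  98  93  83  75  66  62  60  59  59  59  63  78  99 127 147 158 163 164 164 164 163 163 163 164
 57  56  56  56  61  69  82  93  95 100  92  83  7
[... 6555 characters left out ...]
 242 242 242 242 242 241 241 242 242 242 242 242 242 242 242 241 242 242 242
242 242 242 239 238 240 242 242 243 243 243 243 243 243 243 243 243 242 242 242 243 243 243 243 243 243 242 242 242 242 243 243
242 239 236 234 235 235 237 241 243 244 240 240 241 243 242 239 241 242 243 239 239 240 242 242 238 239 241 242 241 238 239 242
229 229 230 221 216 219 226 234 231 230 230 234 230 226 226 230 235 232 229 229 232 231 227 225 227 230 232 229 228 229 232 228
210 207 202 193 185 194 199 204 207 209 209 204 201 199 203 205 206 208 208 211 208 204 201 202 205 208 210 211 211 207 202 201
[ 0.47479469 -0.37732175  0.22024834] [-1.1075967   0.56804953  1.40974326  0.45381116  1.45427469 -0.64316689]
```

White line now runs from (row 11, col 13) to (row 3, col 15.5), about +19° right of up, so the knob rests at two dots. Now the toggle.

```bash
python3 - <<'E'
from h import *
p=np.load("w.npy"); T=lambda u,o: w2(p,PC+u*UP-.058*LEFT+o*OUT)
go(T(-.06,.10),korient(0)); print(T(-.06,-.012),T(-.004,-.012))
E
```

```text
shift mm (tool axes) [171.9 -52.6 233.2] rows 7.1
turn deg [ 0.  -0.1  0. ]
shift after turn [172.4 -52.7 232.8]
[ 0.60838525 -0.07445344  0.0066077 ] [ 0.63507251 -0.03395911  0.0346077 ]
```

Emit:
arm_command(commands=[[0, 0, 0, 24.5, -7.5, 33.3, 0], [0, 0, 0, 24.5, -7.5, 33.3, 0], [0, 0, 0, 24.5, -7.5, 33.3, 0], [0, 0, 0, 24.5, -7.5, 33.3, 0], [0, 0, 0, 24.5, -7.5, 33.3, 0], [0, 0, 0, 24.5, -7.5, 33.3, 0], [0, 0, 0, 24.5, -7.5, 33.3, 0], [0, 0, 0, 0, 0, 0, 0], [0, 0, 0, 0, 0, 0, 0]])

```text
clock: 22.8
eef_pos: [0.5763, -0.1217, 0.1036]
tool_rot: [-0.124, 0.849, 0.46, 0.228]
force: [-0.1, 0.6, -0.1]
grip_width: 0.0002
finger_force: 0.0
```

```bash
python3 - <<'E'
from h import *
p=np.load("w.npy"); T=lambda u,o: w2(p,PC+u*UP-.058*LEFT+o*OUT)
go(T(-.06,-.012),korient(0)); print(ctrl.read_state()["force"])
E
```

```text
shift mm (tool axes) [  2.7  -2.4 114.8] rows 2.8
turn deg [ 0.1 -0.   0.1]
shift after turn [  2.8  -2.2 114.8]
[-0.39978052 -0.09129905 -0.35905785]
```

Emit:
arm_command(commands=[[0, 0, 0, 2, -2, 25, 0], [0, 0, 0, 0, 0, 25, 0], [0, 0, 0, 0, 0, 25, 0], [0, 0, 0, 0, 0, 20, 0], [0, 0, 0, 0, 0, 12, 0], [0, 0, 0, 0, 0, 7, 0], [0, 0, 0, 0, 0, 0, 0], [0, 0, 0, 0, 0, 0, 0]])

```text
clock: 23.77
eef_pos: [0.6082, -0.0762, 0.0072]
tool_rot: [-0.122, 0.85, 0.458, 0.229]
force: [0.1, 0.6, 1.1]
grip_width: 0.0003
finger_force: 0.0
```

Emit:
arm_command(commands=[[0, 0, 0, 5, 0, 0, 0], [0, 0, 0, 5, 0, 0, 0], [0, 0, 0, 5, 0, 0, 0], [0, 0, 0, 5, 0, 0, 0], [0, 0, 0, 5, 0, 0, 0], [0, 0, 0, 5, 0, 0, 0], [0, 0, 0, 0, 0, 0, 0]])

```text
clock: 24.35
eef_pos: [0.6222, -0.0541, 0.0221]
tool_rot: [-0.121, 0.85, 0.459, 0.228]
force: [-1.6, -1.8, -0.3]
grip_width: 0.0003
finger_force: 1.1
```

Emit:
arm_command(commands=[[0, 0, 0, 5, 0, 0, 0], [0, 0, 0, 5, 0, 0, 0], [0, 0, 0, 5, 0, 0, 0], [0, 0, 0, 5, 0, 0, 0], [0, 0, 0, 0, 0, 0, 0]])

```text
clock: 24.77
eef_pos: [0.6321, -0.0391, 0.0326]
tool_rot: [-0.122, 0.85, 0.458, 0.229]
force: [0.5, -0.9, 0.2]
grip_width: -0.0002
finger_force: 0.0
```

```bash
cat > tg.py <<'E'
from h import *
p=np.load("w.npy"); R,t=Tw(p); s,pos,r=cur(); f=s["force"]
o=R.T@(pos-t)-PC; print("u,v,out",np.round([o@UP*1e3,o@LEFT*1e3,o@OUT*1e3],1),"f",np.round([f@(R@UP),f@(R@LEFT),f@(R@OUT)],1))
P=read_camera("side"); V=lambda a,d=.033,b=0: w2(p,PC-.058*LEFT+OUT*.007+d*(np.sin(a)*UP+np.cos(a)*OUT))
for a in(-.436,.436): print("lever px",a,np.round(proj(P,V(a)),1),np.round(proj(P,V(a,0)),1))
print(cv2.cvtColor(P["pixels"],cv2.COLOR_BGR2GRAY)[160:190,222:252:1])
E
python3 tg.py | head -3
```

```text
u,v,out [-10.3 -58.  -11.2] f [-0.5  0.8 -0.2]
lever px -0.436 [237.2 173.9] [232.1 182.7]
lever px 0.436 [232.3 174.3] [232.1 182.7]
```

Emit:
arm_command(commands=[[0, 0, 0, 4, 0, 0, 0], [0, 0, 0, 4, 0, 0, 0], [0, 0, 0, 0, 0, 0, 0], [0, 0, 0, -8, 0, 0, 0], [0, 0, 0, -8, 0, 0, 0], [0, 0, 0, 0, 0, -25, 0], [0, 0, 0, 0, 0, -40, 0], [0, 0, 0, 0, 0, -40, 0]])

```text
clock: 25.78
eef_pos: [0.5973, -0.0885, 0.1184]
tool_rot: [-0.124, 0.85, 0.458, 0.228]
force: [0.5, 0.3, 0.2]
grip_width: -0.0001
finger_force: 0.0
```

Emit:
arm_command(commands=[[0, 0, 0, -25, 8, -31, 0], [0, 0, 0, -25, 8, -31, 0], [0, 0, 0, -25, 8, -31, 0], [0, 0, 0, -25, 8, -31, 0], [0, 0, 0, -25, 8, -31, 0], [0, 0, 0, -25, 8, -31, 0], [0, 0, 0, -25, 8, -31, 0], [0, 0, 0, 0, 0, 0, 0], [0, 0, 0, 0, 0, 0, 0]])

```text
clock: 26.53
eef_pos: [0.5015, -0.3398, 0.2197]
tool_rot: [-0.12, 0.851, 0.457, 0.23]
force: [0.2, 1.1, 0.3]
grip_width: -0.0
finger_force: 0.0
```

```bash
python3 - <<'E'
from h import *
p=np.load("w.npy"); P={n:read_camera(n) for n in("side","top")}
I=cv2.imread("pics/a.png"); old={"side":I[:384],"top":I[384:]}
V=lambda a,d=.033: w2(p,PC-.058*LEFT+OUT*.007+d*(np.sin(a)*UP+np.cos(a)*OUT))
for n in P:
  for a in(-.436,.436): print(n,"lever px",a,np.round(proj(P[n],V(a)),1))
  b=np.round((proj(P[n],V(-.436))+proj(P[n],V(.436)))/2).astype(int)
  for im in(old[n],P[n]["pixels"]):
    print(n,b); print("\n".join(" ".join(f"{v:3d}" for v in r) for r in cv2.cvtColor(im,cv2.COLOR_BGR2GRAY)[b[1]-9:b[1]+12,b[0]-11:b[0]+12]))
print([ (n,np.round(c[0],1)) for n in P for c in blue(P[n])]); print(ctrl.read_state()["clock"])
for n in P:
  for th in("mixing_cup","mug"): print(n,th,[(round(float(d["p"]),2),[int(v) for v in d["rect"]]) for d in finder.cut_out(th,P[n])][:1])
E
```

```text
side lever px -0.436 [237.2 173.9]
side lever px 0.436 [232.3 174.3]
side [235 174]
 83  87  87  89  85  85  88  88  85  87  86  86  84  87  89  82  83  81  82  83  83  92 110
 82  80  83  87  83  85  83  88  89  84  89  86  88  88  87  84  78  82  81  83  86 102 124
 79  79  86  86  86  82  91  89  90  90  87  86  86  85  85  86  87  99  97  96 100 117 136
 80  80  84  88  83  86  90  89  93  88  87  91  90  86  83  91 107 120 120 117 123 131 144
 80  80  84  81  83  87  90  92  94  89  86  85  83  90  91 103 123 135 135 130 133 144 154
 80  81  87  80  86  87  88  90  89  93  90  83  87  91 105 122 135 138 137 134 142 151 158
 83  83  85  86  86  87  90  87  86  90  87  90  96 101 119 133 138 141 144 143 148 158 164
 85  87  90  92  90  86  87  87  82  89  96 103 112 116 127 138 142 141 141 147 151 160 160
 91  95  90  92  87  85  84  83  87  92 104 111 119 119 125 135 143 145 145 151 157 162 160
 90  94  92  89  87  85  81  86  88  96 107 114 117 112 119 134 141 142 147 153 154 160 156
 90  90  89  89  81  80  86  85  93 100 111 115 113 110 118 136 141 146 149 151 152 156 153
 90 
[... 6595 characters left out ...]
34 241 242 242 242 231 177 144 141 140 142
231 239 240 240 240 240 240 241 242 241 237 233 239 241 242 242 243 228 171 143 141 141 145
234 240 240 240 240 240 240 241 241 241 241 240 241 241 241 242 243 219 168 151 147 146 151
[('side', array([246.3,  96. ])), ('side', array([316.2, 122.9])), ('side', array([309.6, 136.4])), ('side', array([106.1, 146.1])), ('side', array([321.5, 153.5])), ('side', array([220.7, 166.5])), ('top', array([245.1,  52.4])), ('top', array([216.3, 157. ])), ('top', array([352. , 225.6]))]
26.6333
side mixing_cup [(0.74, [274, 261, 296, 294])]
side mug [(0.8, [160, 230, 212, 281])]
top mixing_cup [(0.93, [149, 229, 170, 253])]
top mug [(0.87, [147, 152, 176, 190])]
```

The lever no longer shows at its off pixels: side (237,174) and top (262,171). It only rests at off or on, and the pushing force peaked then fell to zero, so it is on. Bottle cap is at side (221,166); mug and cup are unmoved; the arm is clear. Handing in.

```bash
python3 -c "
from h import *
print(hand_in())"
```

```text
the job is handed in; nothing more can be done
None
```

The job is handed in at about 27 s: the bottle stands on the plate inside the rim, the knob reads two dots, and the toggle was flipped on last (its off position is empty and the push force dropped away, but I didn't see the lever clearly at on); the cup and mug were not moved.

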